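Dial 470 on the decade resistance box

TASK

Dial 470 ohms on the decade resistance box for the circuit beside it: roll its left thumbwheel up to 4 and its middle thumbwheel up to 7, each clicked fully home on its digit, and leave the right thumbwheel on 0. Push with a light hand: the box is light and loose on the desk and must stay where it stands, and so must everything around it.

Things in the scene. Friction and masses are not known exactly. Their poses are not given: they have to be found in the camera images.
- decade_box: Loose light-grey plastic instrument, 150 (x) x 160 (y) x 62 mm high, 0.35 kg: a sideways push of about 2 N slides it unless it is also pressed down. Origin: centre of its underside; z up, x away from the user, y left. Flat top panel at z = 62 mm; three terminals 22 mm tall at x = +52, y = -30, 0, 30 mm. Three white thumbwheels stand up through slots in the panel, axes along y: see the axis points.
- wheel_left (a joint): Angle of the left wheel, rad: digit x 0.6283 (36 degrees a click), so 4 is at 2.513. Starts clicked on 1, 2 or 3. All three wheels: the value grows as the top of the wheel is pushed along the box's +x (away from the robot); stops just beyond 0 and 9; left and right as seen from the robot.
- wheel_middle (a joint): Angle of the middle wheel, rad: digit x 0.6283, so 7 is at 4.398. Starts clicked on 4, 5 or 6. All wheels: a spring roller clicks the wheel home on each digit. About 4 N along the rim at a ridge starts it off a digit, the resistance then fades, and past half-way (18 degrees) it snaps on to the next digit by itself; let go earlier and it springs back.
- wheel_right (a joint): Angle of the right wheel, rad: digit x 0.6283. It starts on 0 (value 0) and stays there.
- left_axis (a point): Centre of the left wheel (seen from the robot), on its axis: (-15, +42, 42) mm in the box frame. Every wheel: 14 mm wide, radius 30 mm to its smooth lands, ten ridges 36 degrees apart, 5 mm high (tops at radius 35 mm) and 5 mm thick. Clicked home, one ridge stands exactly on top and one 36 degrees to either side; the others are under the panel, which is 20 mm above the axis.
- middle_axis (a point): Centre of the middle wheel, on its axis: (-15, 0, 42) mm in the box frame. On every wheel each land carries its digit as 0 to 9 black dots in a 3 x 3 pattern (0: blank). The digit dialled is on the land on the robot's (-x) side of the top ridge, 18 degrees from the top, level with two small black index bars beside the slot; the next higher digit comes below it on the same side.
- right_axis (a point): Centre of the right wheel, on its axis: (-15, -42, 42) mm in the box frame.
- breadboard: White solderless breadboard, 165 (x) x 55 (y) x 9 mm with parts to 19 mm high, close to the left side of the decade box. Loose, not part of the job: leave it where it lies. Origin at the centre of its underside.
- controller_board: Black microcontroller board, 69 x 54 mm, parts to 18 mm high, close to the right side of the decade box. Loose, not part of the job: leave it where it lies. Origin at the centre of its underside.
- multimeter: Grey handheld multimeter lying on its back, 170 (x) x 80 x 44 mm. Loose, not part of the job: leave it where it lies. Origin at the centre of its underside.
- mouse: Black computer mouse, 110 (x) x 60 x 32 mm. Loose, not part of the job: leave it where it lies. Origin at the centre of its underside.
- solder_reel: Solder reel standing on its flange, 60 mm in diameter, 41 mm high. Loose, not part of the job: leave it where it lies. Origin at the centre of its underside.
- screwdriver: Small screwdriver lying on the desk, 160 mm long along its x. Loose, not part of the job: leave it where it lies.
- pen: Red pen, 130 mm long along x, 9 mm thick. Loose, not part of the job: leave it where it lies. Origin at the centre of its underside.
- trimmer: Tiny blue trimmer potentiometer, a 9.5 mm cube with a white face. Loose, not part of the job: leave it where it lies. Origin at the centre of its underside.

How it is judged:
By the outcome, as a careful person would: the job done as asked, in the order asked, and still so for the second after the job is handed in, with the robot touching nothing.
It also fails if it takes over 72 s, if anything falls off the work surface, if the arm or the gripper's body presses on something with over 40 N, if the wrist force passes 120 N, or if a joint passes its speed limit or range.

ROBOT

A 6-joint arm with a two-finger parallel gripper is mounted at the origin on the work surface. World frame = base frame: x ahead of the robot, y to its left, z up, the work surface at z = 0. Lengths are in m, angles in rad, forces in N, time in s.
With the tool pointing down it reaches from about 0.3 to 0.775 m from the base axis. Payload 14.6 kg.
Tool frame: the origin (TCP) lies at the very end of the fingers, on their centre line; the grasp point (between the pads) lies 19 mm behind it (arm.grip_depth is the distance from the TCP to the grasp point, in m); y points along the fingers, z is the direction in which the jaws open and shut, and the axes are right-handed (so a half turn about y gives the same grasp; the last joint's range is limited). The gripper opens to 94 mm and grips with 3 to 60 N. Pads are 16 mm wide; open, the fingers measure 119 mm over their backs; the gripper's body (75 mm by 177 mm) begins 78 mm behind the grasp point.
Start: joints at [-1.354, 0.3, 1.521, -0, 1.321, -0.067], TCP at [0.154, -0.528, 0.205] pointing down, gripper open.
Joint ranges: [-3.03, 3.03], [-0.79, 2.21], [0.23, 2.52], [-1.04, 4.18], [0, 3.07], [-2.55, 2.55]. Speed limits (rad/s): [2.22, 2.22, 2.57, 3.14, 3.14, 3.14].

INTERFACE

Orientations are given as [roll, pitch, yaw] about the fixed x, y, z axes, in that order (R = Rz(yaw) Ry(pitch) Rx(roll)).
In Python, from rig import arm, grab_frame gives the robot as it stands. The module is installed in compiled form; this text tells all that it offers.
- The arm moves only by the tool carry_out, never from a script. Its argument "motion" is a list of rows, each a list of 5 numbers: the closure in counts, from 0 (fully open) to 255 (shut), then the shift along the tool's x, y, z in m, then the turn about the tool's y in rad. In form: [[grip, x, y, z, roll], ...]. A call has 1 to 12 rows; each row shifts and turns the pose as measured when the row begins, along the tool's axes as they then stand; what a row does not reach is not made up. A row lasts 1/8 s, in which the tool goes at most 62.5 mm and 10.7 degrees, less where a joint would pass 70% of its speed; a pose out of reach is approached as far as the arm can. A call is refused whole if a number of a shift passes 0.0625 or a number of a turn 0.188, either way. A call with a gripper value outside its range is refused whole. The fingers move at their own pace and stop on an object; "force" is the grip in N (left out, the last holds). Time passes only in rows, so rows that do not move let the fingers close. It gives the time, the measured TCP pose, the force and the opening at its end, in the units of the state.
- arm.get_obs(): the state, without advancing time (a new reading comes with each control period).
- grab_frame(name): name is "scene" or "top" or "wrist"; returns a dict with "color" (480x640x3 uint8, blue, green, red), "camera_matrix" (3x3 intrinsics, pixels), "k1" (the pictures are not rectified: a ray, as slopes to the right and down, at radius r is drawn at 1 + k1 r^2 times it, then the intrinsics apply), "extrinsics" (4x4, takes a point from camera to world coordinates). Camera axes: x right, y down, z forward; pixel columns grow to the right and rows downward; lengths in m; the calibration is good to about 2 mm. A picture is of the moment at which its call begins. There is no depth.
- arm.finish_job(): hands the job in, once; it reports no verdict.
The state is a dict: "time": time; "qpos": joint angles; "dq": joint speeds; "tau": joint torques, N m; "tool_pos": TCP position; "tool_rot": TCP orientation; "contact_force": force on the tool from outside, world axes, zero at the start; "torque": the same for the moment, N m; "gripper_width": opening from 0.0 (shut) to 1.0 (fully open).
Only numpy, scipy, OpenCV 4.12 (cv2) and the standard library are available. Lean on these libraries where they do the work, as an engineer would, in place of code of your own. Each camera call takes 0.05 s, during which the arm holds its last target. There are 200 camera calls.

## Working session

There is one attempt and no reset: what is moved stays moved. The work goes in short steps, Python scripts to look and compute and a tool call to move; the robot and the scene stay as the last step left them, time stands still between calls to the robot, and variables do not carry over. Pictures are saved under pics/ and viewed, about 8 in all and at most 12, crops included, and the job is handed in when it is done.

Besides the shell and the picture viewer there is one more tool, called after "Emit:" by a JSON object that holds its "name" and its "arguments". carry_out: Moves the arm, as the interface text tells. Its arguments: {"type":"object","properties":{"motion":{"type":"array","items":{"type":"array","items":{"type":"number"}}},"force":{"type":"number"}},"required":["motion"]}

```bash
mkdir -p pics; cat > h.py <<'E'
import numpy as np, cv2
from rig import arm, grab_frame
def und(f,uv):
    K=f["camera_matrix"];d=np.array([f["k1"],0,0,0,0.])
    return cv2.undistortPoints(np.array(uv,float).reshape(-1,1,2),np.array(K),d).reshape(-1,2)
def rays(f,uv):
    s=und(f,uv);E=np.array(f["extrinsics"])
    return E[:3,3],np.c_[s,np.ones(len(s))]@E[:3,:3].T
def onplane(f,uv,z):
    o,d=rays(f,uv);return o+d*((z-o[2])/d[:,2])[:,None]
def proj(f,P):
    E=np.linalg.inv(np.array(f["extrinsics"]))
    return cv2.projectPoints(np.array(P,float).reshape(-1,3),cv2.Rodrigues(E[:3,:3])[0],E[:3,3],np.array(f["camera_matrix"]),np.array([f["k1"],0,0,0,0.]))[0].reshape(-1,2)
E
python3 - <<'E'
from h import *
for n in("scene","top"):
    f=grab_frame(n);cv2.imwrite(f"pics/{n}0.png",f["color"]);print(n,np.array(f["extrinsics"]).round(3),np.array(f["camera_matrix"]).round(0).tolist())
print(arm.get_obs())
E
```

```text
scene [[-0.733  0.516 -0.443  0.988]
 [ 0.68   0.556 -0.478  0.542]
 [ 0.    -0.652 -0.759  0.901]
 [ 0.     0.     0.     1.   ]] [[476.0, 0.0, 316.0], [0.0, 476.0, 247.0], [0.0, 0.0, 1.0]]
top [[ 0.024 -0.996  0.084  0.359]
 [-1.    -0.025 -0.016  0.024]
 [ 0.018 -0.084 -0.996  1.745]
 [ 0.     0.     0.     1.   ]] [[600.0, 0.0, 308.0], [0.0, 600.0, 230.0], [0.0, 0.0, 1.0]]
{'time': 0.1, 'qpos': array([-1.35359195e+00,  3.00381587e-01,  1.52152763e+00, -4.63044339e-06,
        1.32067481e+00, -6.65838991e-02]), 'dq': array([ 3.67655121e-04, -1.39271517e-03, -7.73403933e-04, -1.08938773e-03,
        6.38732013e-04,  3.66388748e-05]), 'tau': array([-2.61201569e-05, -5.32643509e+01, -3.53286195e+01,  7.08928099e-02,
        2.34254653e-02, -4.97758651e-05]), 'tool_pos': array([ 0.15395122, -0.52777202,  0.20495803]), 'tool_rot': array([-1.57178580e+00,  6.14856575e-05, -2.85780326e+00]), 'contact_force': array([-0.72302366, -0.08827276,  1.03008107]), 'torque': array([0.02288795, 0.03653   , 0.00602202]), 'gripper_width': 0.9970295114216879}
```

View pics/scene0.png

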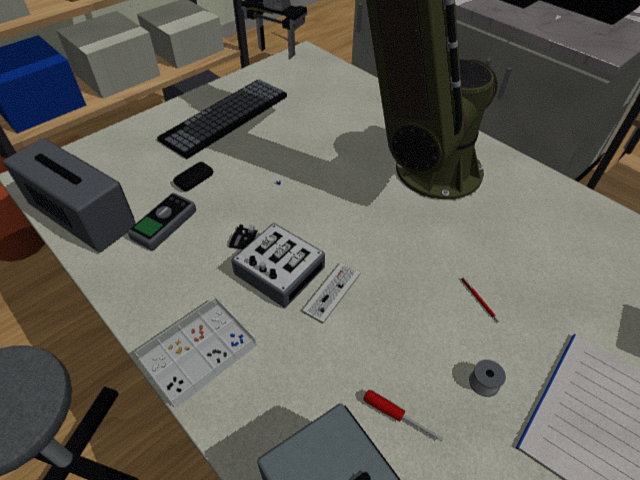

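View pics/top0.png

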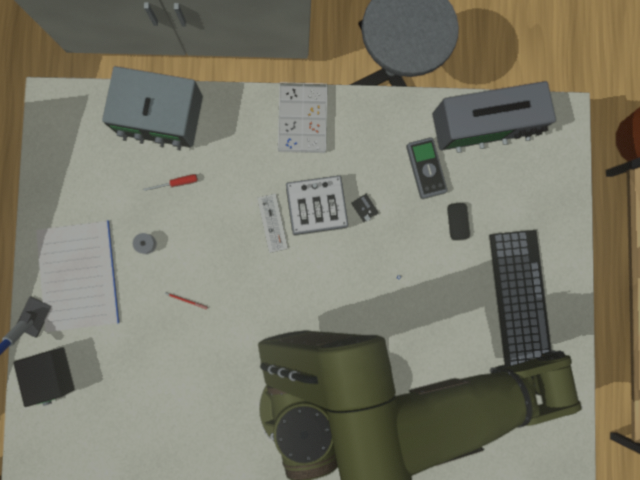

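The scene view shows the box near (280,262). In the top view it is at about (317,205), with the breadboard to its left (274,222) and the controller board to its right (365,207). Next I'll measure it roughly, then move the wrist camera above it.

```bash
python3 - <<'E'
from h import *
f=grab_frame("top")
print(onplane(f,[[288,181],[343,177],[348,230],[292,235],[317,206]],0.062).round(4))
g=grab_frame("wrist");print(np.array(g["extrinsics"]).round(4),np.array(g["camera_matrix"]).round(0).tolist())
c=cv2.resize(f["color"][160:260,240:400],(800,500),interpolation=cv2.INTER_CUBIC)
cv2.imwrite("pics/topc.png",c)
from scipy.spatial.transform import Rotation as R
print(R.from_euler('xyz',arm.get_obs()['tool_rot']).as_matrix().round(3))
E
```

```text
[[ 0.6405  0.055   0.062 ]
 [ 0.6561 -0.1009  0.062 ]
 [ 0.5053 -0.1178  0.062 ]
 [ 0.4872  0.0397  0.062 ]
 [ 0.5712 -0.0288  0.062 ]]
[[ 2.789e-01 -9.352e-01 -2.184e-01  2.159e-01]
 [-9.603e-01 -2.716e-01 -6.310e-02 -5.104e-01]
 [-3.000e-04  2.274e-01 -9.738e-01  3.845e-01]
 [ 0.000e+00  0.000e+00  0.000e+00  1.000e+00]] [[407.0, 0.0, 311.0], [0.0, 407.0, 244.0], [0.0, 0.0, 1.0]]
[[-0.96  -0.     0.28 ]
 [-0.28   0.001 -0.96 ]
 [-0.    -1.    -0.001]]
```

View pics/topc.png

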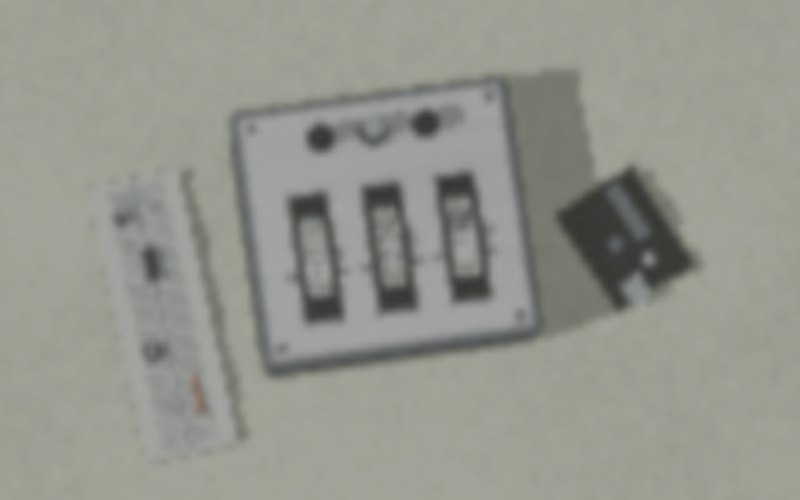

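Box centre is about (0.572,-0.031) with yaw about +0.1. I'll plan the move to a look pose above the wheels.

```bash
cat >> h.py <<'E'
from scipy.spatial.transform import Rotation as Ro
def plan(target,yaw,n,grip=0):
    """rows taking TCP to target with tool z at world yaw, tool y down"""
    o=arm.get_obs();p=o['tool_pos'].copy();R=Ro.from_euler('xyz',o['tool_rot']).as_matrix()
    y0=np.arctan2(R[1,2],R[0,2]);dy=(yaw-y0+np.pi)%(2*np.pi)-np.pi;d=(np.array(target)-p)/n
    print("from",p.round(4),"yaw",y0.round(4))
    for i in range(n):
        a=y0+dy*i/n;z=np.array([np.cos(a),np.sin(a),0]);x=np.array([np.sin(a),-np.cos(a),0])
        print([grip]+[round(float(v),4) for v in(d@x,-d[2],d@z,-dy/n)],end=',')
    print()
E
python3 - <<'E'
from h import *
plan([.55,-.03,.24],.1,12)
E
```

```text
from [ 0.1539 -0.5278  0.2051] yaw -1.287
[0, -0.0433, -0.0029, -0.0306, -0.1156],[0, -0.0465, -0.0029, -0.0254, -0.1156],[0, -0.0492, -0.0029, -0.0199, -0.1156],[0, -0.0511, -0.0029, -0.0141, -0.1156],[0, -0.0524, -0.0029, -0.0081, -0.1156],[0, -0.053, -0.0029, -0.002, -0.1156],[0, -0.0528, -0.0029, 0.0042, -0.1156],[0, -0.052, -0.0029, 0.0102, -0.1156],[0, -0.0505, -0.0029, 0.0162, -0.1156],[0, -0.0483, -0.0029, 0.0219, -0.1156],[0, -0.0454, -0.0029, 0.0273, -0.1156],[0, -0.042, -0.0029, 0.0324, -0.1156],
```

Emit:
{"name": "carry_out", "arguments": {"motion": [[0, -0.043, -0.003, -0.031, -0.116], [0, -0.047, -0.003, -0.025, -0.116], [0, -0.049, -0.003, -0.02, -0.116], [0, -0.051, -0.003, -0.014, -0.116], [0, -0.052, -0.003, -0.008, -0.116], [0, -0.053, -0.003, -0.002, -0.116], [0, -0.053, -0.003, 0.004, -0.116], [0, -0.052, -0.003, 0.01, -0.116], [0, -0.05, -0.003, 0.016, -0.116], [0, -0.048, -0.003, 0.022, -0.116], [0, -0.045, -0.003, 0.027, -0.116], [0, -0.042, -0.003, 0.032, -0.116]]}}

```text
time: 1.7
tool_pos: [0.5471, -0.0079, 0.242]
tool_rot: [-1.57, 0.002, -1.426]
contact_force: [0.3, -1.0, 0.1]
gripper_width: 0.997
```

```bash
python3 - <<'E'
from h import *
plan([.55,-.03,.24],.1,4)
E
```

```text
from [ 0.5471 -0.0079  0.242 ] yaw 0.1449
[0, 0.0056, 0.0005, -0.0001, 0.0112],[0, 0.0056, 0.0005, -0.0, 0.0112],[0, 0.0056, 0.0005, 0.0, 0.0112],[0, 0.0056, 0.0005, 0.0001, 0.0112],
```

Emit:
{"name": "carry_out", "arguments": {"motion": [[0, 0.011, 0.001, 0, 0.022], [0, 0.011, 0.001, 0, 0.022], [0, 0, 0, 0, 0]]}}

```text
time: 2.08
tool_pos: [0.5505, -0.0291, 0.239]
tool_rot: [-1.572, 0.002, -1.469]
contact_force: [0.4, 0.6, 0.3]
gripper_width: 0.999
```

```bash
python3 - <<'E'
from h import *
f=grab_frame("wrist");cv2.imwrite("pics/w1.png",f["color"]);o=arm.get_obs();print(o)
np.save("f1.npy",f,allow_pickle=True)
E
```

```text
{'time': 2.125, 'qpos': array([-0.1196501 ,  0.27969077,  1.4684351 ,  0.00175618,  1.39472549,
       -0.22219544]), 'dq': array([ 0.01132999, -0.00267867, -0.00103266,  0.00282482,  0.0021523 ,
       -0.00098893]), 'tau': array([ 1.42161800e-01, -5.25400364e+01, -3.62801099e+01,  7.72286975e-02,
        1.91246025e-02,  7.66802521e-03]), 'tool_pos': array([ 0.55052316, -0.02885144,  0.23908322]), 'tool_rot': array([-1.57164341,  0.00196359, -1.46856053]), 'contact_force': array([ 0.06986826,  0.14880875, -0.71364142]), 'torque': array([-0.04097954, -0.11456848,  0.03152953]), 'gripper_width': 1.001556372952028}
```

View pics/w1.png

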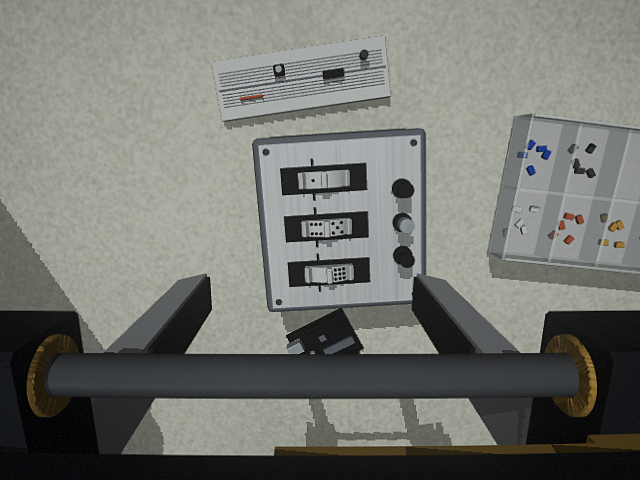

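The wrist view shows the left wheel at (323,180) with 1 dot on the robot side. The middle wheel (327,227) shows 6 and the right wheel (328,272) is blank, which is 0. I'll get the exact pose from the panel and slot outlines, and zoom in on the digits.

```bash
python3 - <<'E'
from h import *
f=np.load("f1.npy",allow_pickle=True).item();im=f["color"];g=cv2.cvtColor(im,cv2.COLOR_BGR2GRAY)
roi=np.zeros_like(g);roi[120:320,245:435]=1
m=((g>140)&(roi>0)).astype(np.uint8)
n,l,s,c=cv2.connectedComponentsWithStats(m);
print("gray",g[150,330],g[150,240],g[150,257])
W=[]
for cx,cy in((323,180),(327,227),(328,272)):
    k=((g<70)).astype(np.uint8);k[:cy-18]=0;k[cy+18:]=0;k[:,:cx-50]=0;k[:,cx+46:]=0
    q=cv2.morphologyEx(k,cv2.MORPH_OPEN,np.ones((5,5),np.uint8))
    pts=np.argwhere(q)[:,::-1].astype(np.float32)
    r=cv2.minAreaRect(pts);b=cv2.boxPoints(r);P=onplane(f,b,.062)
    cc=P.mean(0);W.append(cc);print(cc.round(4),"sides",np.linalg.norm(P[0]-P[1]).round(4),np.linalg.norm(P[1]-P[2]).round(4))
W=np.array(W);d=W[0]-W[2];yaw=np.arctan2(-d[0],d[1]);print("yaw slots",yaw,np.hypot(*d[:2]))
# outline corners: darker rim
print("outline",onplane(f,[[253,140],[425,129],[424,300],[269,311]],.062).round(4))
cv2.imwrite("pics/w1c.png",cv2.resize(im[120:320,245:435],None,fx=3,fy=3,interpolation=cv2.INTER_CUBIC))
# top camera
f=grab_frame("top");g=cv2.cvtColor(f["color"],cv2.COLOR_BGR2GRAY)
E
```

```text
gray 174 163 88
[0.5557 0.011  0.062 ] sides 0.0732 0.0234
[ 0.5627 -0.0304  0.062 ] sides 0.0734 0.0233
[ 0.5693 -0.072   0.062 ] sides 0.0732 0.0236
yaw slots 0.1630276103991694 0.08411351333135214
outline [[ 0.4926  0.0377  0.062 ]
 [ 0.6369  0.0616  0.062 ]
 [ 0.6609 -0.0904  0.062 ]
 [ 0.5182 -0.1158  0.062 ]]
```

View pics/w1c.png

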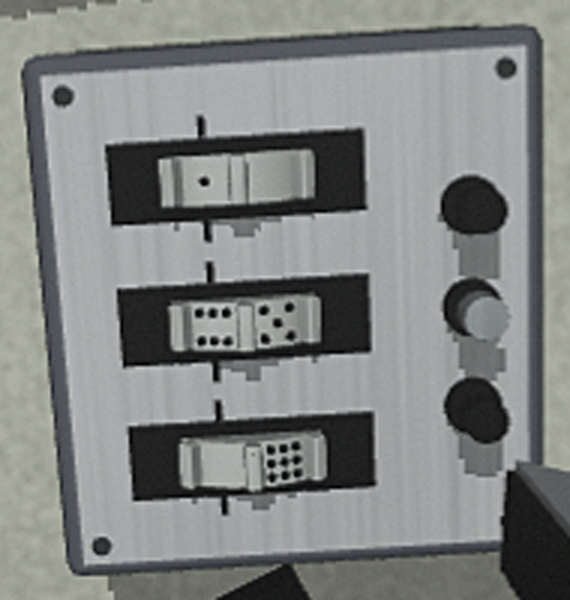

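Digits confirmed: left 1 (three clicks up), middle 6 (one click up), right 0. Box yaw is 0.163, and the slot spacing measures 42.05 mm against a nominal 42.

I'll use the inner face of the near (-x) finger, dropped between two ridges. It will press lightly down on the land and push +x.

```bash
python3 - <<'E'
from h import *
plan([.5971,.0178,.10],.163,6)
E
```

```text
from [ 0.5506 -0.0285  0.2392] yaw 0.1029
[0, -0.0069, 0.0232, 0.0085, -0.01],[0, -0.0068, 0.0232, 0.0086, -0.01],[0, -0.0067, 0.0232, 0.0086, -0.01],[0, -0.0066, 0.0232, 0.0087, -0.01],[0, -0.0065, 0.0232, 0.0088, -0.01],[0, -0.0065, 0.0232, 0.0088, -0.01],
```

Emit:
{"name": "carry_out", "arguments": {"motion": [[0, -0.007, 0.015, 0.009, -0.01], [0, -0.007, 0.023, 0.009, -0.01], [0, -0.007, 0.025, 0.009, -0.01], [0, -0.007, 0.025, 0.009, -0.01], [0, -0.006, 0.025, 0.009, -0.01], [0, -0.006, 0.02, 0.008, -0.01], [0, 0, 0, 0, 0]]}}

```text
time: 3.05
tool_pos: [0.599, 0.0214, 0.0965]
tool_rot: [-1.574, 0.003, -1.405]
contact_force: [0.3, -0.6, 0.5]
gripper_width: 0.998
```

```bash
python3 - <<'E'
from h import *
f=grab_frame("wrist");np.save("f2.npy",f,allow_pickle=True)
cv2.imwrite("pics/w2.png",f["color"])
o=arm.get_obs();print(o['tool_pos'],o['contact_force'],o['gripper_width'])
plan([.5971,.0178,.10],.163,1)
E
```

```text
[0.59927631 0.02117369 0.09765475] [-0.81650744  0.34299848 -0.03617597] 0.9985228908708964
from [0.5993 0.0212 0.0977] yaw 0.1653
[0, 0.003, -0.0023, -0.0027, 0.0023],
```

View pics/w2.png

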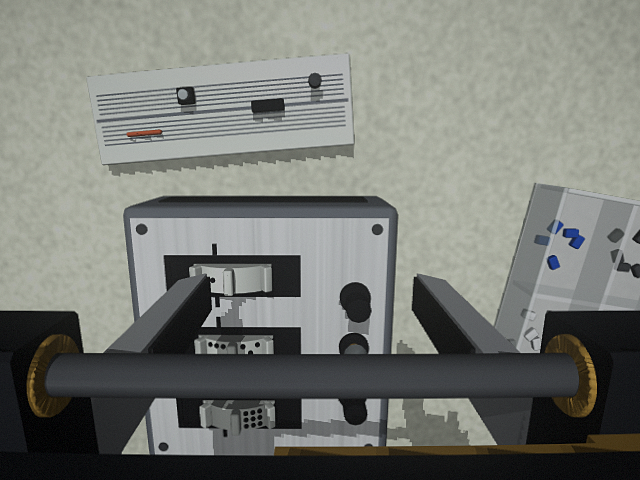

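The tip corner of the near finger is at (210,276), and the left wheel's top ridge is at about (229,268)-(234,294). I'll check the finger-to-ridge offset in the tool frame.

```bash
python3 - <<'E'
from h import *
f=np.load("f2.npy",allow_pickle=True).item()
o=arm.get_obs();p=o['tool_pos'];R=Ro.from_euler('xyz',o['tool_rot']).as_matrix()
for x in(-.008,.008):
  for z in(-.0468,-.0593,.0468): print(x,z,proj(f,[p+R@[x,0,z]]).round(1))
q=onplane(f,[[229,269],[234,293]],.077)
print("ridge in tool",((q-p)@R).round(4))
ax=np.array([.5557,.011,.077]);ex=np.array([.9867,.1623,0]);ey=np.array([-.1623,.9867,0])
print("pred ridge px",proj(f,[ax+.007*ey-.0025*ex,ax+.007*ey+.0025*ex,ax-.007*ey+.0025*ex,ax-.007*ey-.0025*ex]).round(1).tolist(), ((ax-p)@R).round(4))
cv2.imwrite("pics/w2c.png",cv2.resize(f["color"][230:330,150:310],None,fx=5,fy=5,interpolation=cv2.INTER_CUBIC))
E
```

```text
-0.008 -0.0468 [[212.5 276.3]]
-0.008 -0.0593 [[185.5 276.3]]
-0.008 0.0468 [[416.2 276.2]]
0.008 -0.0468 [[214.5 308.9]]
0.008 -0.0593 [[188.  308.8]]
0.008 0.0468 [[414.2 308.8]]
ridge in tool [[-0.0053  0.0207 -0.0434]
 [ 0.0077  0.0207 -0.0415]]
pred ridge px [[222.0, 271.2], [231.7, 271.2], [232.9, 297.1], [223.3, 297.1]] [ 0.0029  0.0207 -0.0446]
```

View pics/w2c.png

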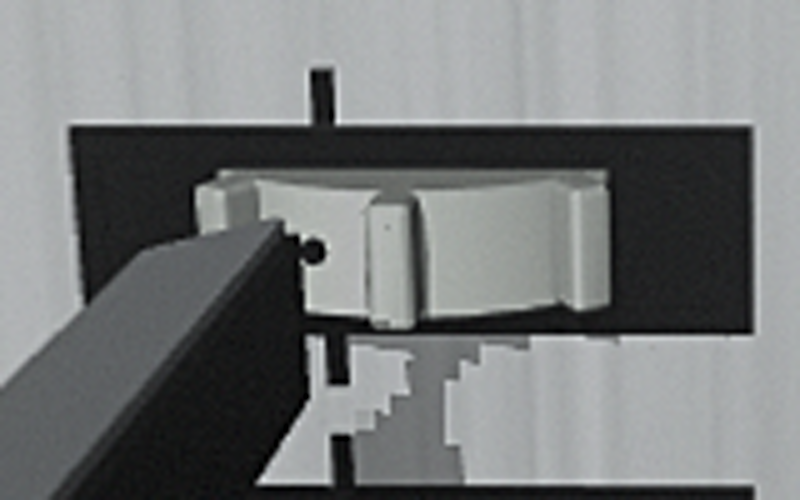

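Emit:
{"name": "carry_out", "arguments": {"motion": [[0, 0.002, 0, -0.002, 0.002], [0, 0, 0.008, 0, 0], [0, 0, 0.01, 0, 0], [0, 0, 0.004, 0, 0], [0, 0, 0, 0, 0]]}}

```text
time: 3.72
tool_pos: [0.5979, 0.018, 0.0762]
tool_rot: [-1.57, 0.002, -1.409]
contact_force: [-0.2, -0.3, -0.1]
gripper_width: 0.997
```

```bash
cat >> h.py <<'E'
AX={'L':np.array([.5557,.011,.042]),'M':np.array([.5627,-.0304,.042])}
def st(w):
    o=arm.get_obs();p=o['tool_pos'];R=Ro.from_euler('xyz',o['tool_rot']).as_matrix();d=(p-AX[w])@R
    print("t %.2f dx(face) %.2f lat %.2f zrel %.2f mm"%(o['time'],1e3*(d[2]-.0475),1e3*d[0],1e3*(p[2]-.042)),"yaw %.3f"%np.arctan2(R[1,2],R[0,2]),"F tool",(o['contact_force']@R).round(2))
E
python3 -c "
from h import *
st('L')"
```

```text
t 3.73 dx(face) -4.72 lat -0.20 zrel 34.18 mm yaw 0.162 F tool [ 0.26  0.09 -0.29]
```

Emit:
{"name": "carry_out", "arguments": {"motion": [[0, 0, 0.002, 0, 0], [0, 0, 0.001, 0, 0], [0, 0, 0.0005, 0, 0], [0, 0, 0, 0, 0]]}}

```text
time: 4.22
tool_pos: [0.5981, 0.0181, 0.0729]
tool_rot: [-1.569, 0.002, -1.409]
contact_force: [-0.3, 0.7, -0.2]
gripper_width: 1.002
```

Emit:
{"name": "carry_out", "arguments": {"motion": [[0, 0, 0.0005, 0, 0]]}}

```text
time: 4.35
tool_pos: [0.5982, 0.0181, 0.0724]
tool_rot: [-1.569, 0.002, -1.409]
contact_force: [0.4, -0.6, 0.6]
gripper_width: 1.003
```

Emit:
{"name": "carry_out", "arguments": {"motion": [[0, 0, 0.0005, 0, 0]]}}

```text
time: 4.47
tool_pos: [0.5982, 0.0181, 0.072]
tool_rot: [-1.569, 0.002, -1.409]
contact_force: [-1.0, -1.0, 0.5]
gripper_width: 0.996
```

Emit:
{"name": "carry_out", "arguments": {"motion": [[0, 0, 0.0005, 0, 0]]}}

```text
time: 4.6
tool_pos: [0.5983, 0.0181, 0.0717]
tool_rot: [-1.568, 0.002, -1.409]
contact_force: [-1.4, -0.9, 5.2]
gripper_width: 0.999
```

Emit:
{"name": "carry_out", "arguments": {"motion": [[0, 0, 0.0005, 0, 0]]}}

```text
time: 4.72
tool_pos: [0.5984, 0.0181, 0.0717]
tool_rot: [-1.568, 0.001, -1.409]
contact_force: [-1.2, 0.5, 7.8]
gripper_width: 0.998
```

Emit:
{"name": "carry_out", "arguments": {"motion": [[0, 0, 0.0005, 0, 0]]}}

```text
time: 4.85
tool_pos: [0.5984, 0.0181, 0.0717]
tool_rot: [-1.568, 0.001, -1.409]
contact_force: [-2.3, 0.3, 7.3]
gripper_width: 0.999
```

Contact is at z = 71.7 mm as expected, and a 0.5 mm bias presses with about 7.5 N. Now I'll push forward gently.

Emit:
{"name": "carry_out", "arguments": {"motion": [[0, 0, 0.0006, 0.0005, 0], [0, 0, 0.0006, 0.0005, 0], [0, 0, 0.0006, 0.0005, 0], [0, 0, 0.0006, 0.0005, 0]]}}

```text
time: 5.35
tool_pos: [0.599, 0.0182, 0.0715]
tool_rot: [-1.572, 0.002, -1.409]
contact_force: [-6.5, -1.6, 10.2]
gripper_width: 1.005
```

Emit:
{"name": "carry_out", "arguments": {"motion": [[0, 0, 0.0006, 0.0006, 0], [0, 0, 0.0006, 0.0006, 0], [0, 0, 0.0006, 0.0006, 0]]}}

```text
time: 5.72
tool_pos: [0.5992, 0.0183, 0.0713]
tool_rot: [-1.576, 0.002, -1.408]
contact_force: [-6.6, 0.4, 9.4]
gripper_width: 0.998
```

```bash
python3 -c "
from h import *
st('L')"
```

```text
t 5.72 dx(face) -3.56 lat -0.20 zrel 29.32 mm yaw 0.162 F tool [-1.45 -9.41 -6.54]
```

Emit:
{"name": "carry_out", "arguments": {"motion": [[0, 0, 0.001, 0.0005, 0], [0, 0, 0.001, 0.0007, 0], [0, 0, 0.001, 0.0007, 0], [0, 0, 0.001, 0.0007, 0]]}}

```text
time: 6.22
tool_pos: [0.6003, 0.0184, 0.0712]
tool_rot: [-1.58, 0.001, -1.408]
contact_force: [-6.4, -1.0, 14.8]
gripper_width: 0.997
```

```bash
python3 -c "
from h import *
st('L')
f=grab_frame('wrist');cv2.imwrite('pics/w3.png',cv2.resize(f['color'][200:440,90:410],None,fx=2.5,fy=2.5,interpolation=cv2.INTER_CUBIC))
np.save('f3.npy',f,allow_pickle=True)"
```

```text
t 6.22 dx(face) -2.56 lat -0.14 zrel 29.24 mm yaw 0.162 F tool [ -0.11 -14.74  -6.57]
```

View pics/w3.png

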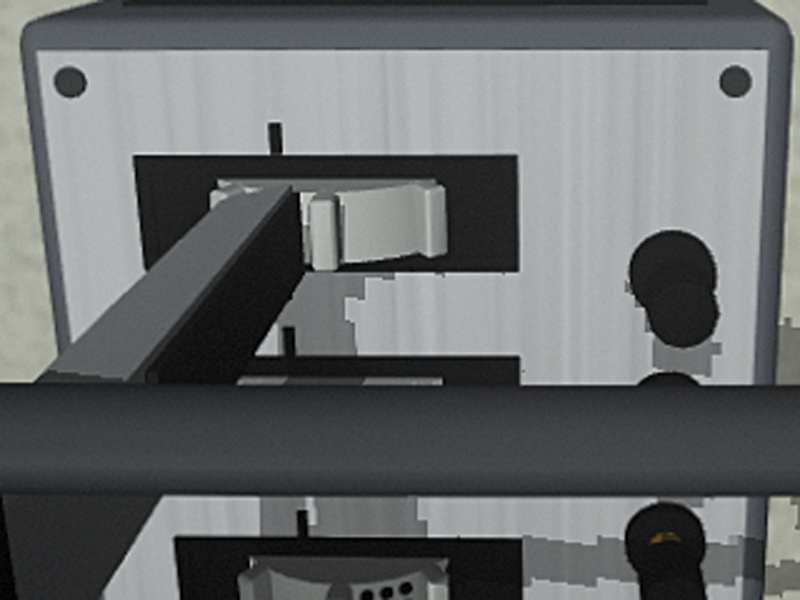

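The finger still has a small gap before the ridge, about 4 px at (211,292) in full-image pixels. So the 6.5 N seen so far is drag. I'll check that the box has not slid, using the two left screws.

```bash
cat >> h.py <<'E'
def screws(f,pts):
    g=cv2.cvtColor(f["color"],cv2.COLOR_BGR2GRAY);out=[]
    for u,v in pts:
        w=g[v-8:v+9,u-8:u+9];m=(w<110).astype(np.uint8)
        n,l,s,c=cv2.connectedComponentsWithStats(m,connectivity=4)
        k=min(range(1,n),key=lambda i:np.hypot(*(c[i]-8)));out.append(c[k]+[u-8,v-8])
    return onplane(f,out,.062)[:,:2]
E
python3 -c "
from h import *
L=lambda n:np.load(n,allow_pickle=True).item()
print(screws(L('f1.npy'),[(266,152),(414,143)]).round(4))
print(screws(L('f2.npy'),[(142,229),(377,229)]).round(4))
print(screws(L('f3.npy'),[(118,233),(384,233)]).round(4))"
```

```text
[[0.5039 0.029 ]
 [0.6286 0.0497]]
[[0.5034 0.0288]
 [0.6287 0.0496]]
[[0.5034 0.0289]
 [0.6286 0.0497]]
```

The box has not moved (under 0.2 mm). I'll press more lightly and continue to the ridge.

Emit:
{"name": "carry_out", "arguments": {"motion": [[0, 0, 0.0002, 0.0006, 0], [0, 0, 0.0004, 0.0007, 0], [0, 0, 0.0004, 0.0007, 0]]}}

```text
time: 6.65
tool_pos: [0.6011, 0.0186, 0.0713]
tool_rot: [-1.583, 0.002, -1.408]
contact_force: [-5.7, -0.1, 8.7]
gripper_width: 1.003
```

Emit:
{"name": "carry_out", "arguments": {"motion": [[0, 0, 0.0004, 0.0007, 0], [0, 0, 0.0004, 0.0007, 0], [0, 0, 0.0004, 0.0007, 0]]}}

```text
time: 7.02
tool_pos: [0.6022, 0.0187, 0.0713]
tool_rot: [-1.586, 0.002, -1.408]
contact_force: [-4.5, -1.2, 7.4]
gripper_width: 1.001
```

Emit:
{"name": "carry_out", "arguments": {"motion": [[0, 0, 0.0005, 0.0007, 0], [0, 0, 0.0005, 0.0007, 0], [0, 0, 0.0005, 0.0007, 0]]}}

```text
time: 7.4
tool_pos: [0.6039, 0.019, 0.0714]
tool_rot: [-1.587, 0.002, -1.408]
contact_force: [-3.4, -0.2, 7.4]
gripper_width: 0.997
```

```bash
python3 -c "
from h import *
st('L')
f=grab_frame('wrist');print(screws(f,[(118,233),(384,233)]).round(4))"
```

```text
t 7.40 dx(face) 0.88 lat -0.18 zrel 29.39 mm yaw 0.163 F tool [-0.35 -7.3  -3.54]
[[0.5043 0.029 ]
 [0.6297 0.0499]]
```

```bash
cat >> h.py <<'E'
def track(show=None):
    a=cv2.imread("pics/scene0.png",0).astype(np.float32);f=grab_frame("scene");b=cv2.cvtColor(f["color"],cv2.COLOR_BGR2GRAY).astype(np.float32)
    for n,(u0,v0,u1,v1) in dict(front=(232,255,295,305),desk_ref=(150,330,240,400),bread=(300,265,362,325)).items():
        A,B=a[v0:v1,u0:u1],b[v0:v1,u0:u1]
        (s,r)=cv2.phaseCorrelate(A,B,cv2.createHanningWindow(A.shape[::-1],cv2.CV_32F));print(n,np.round(s,3),round(r,2))
    if show: cv2.imwrite(show,cv2.resize(f["color"][190:340,190:390],None,fx=4,fy=4,interpolation=cv2.INTER_CUBIC))
    return f
E
python3 -c "
from h import *
f=track('pics/s4.png');print('px/mm x',(proj(f,[[.61,0,.05]])-proj(f,[[.60,0,.05]]))/10)"
```

```text
front [0.314 0.412] 0.53
desk_ref [0.008 0.02 ] 0.95
bread [-0.003  0.142] 0.92
px/mm x [[-0.34127121  0.23887125]]
```

View pics/s4.png

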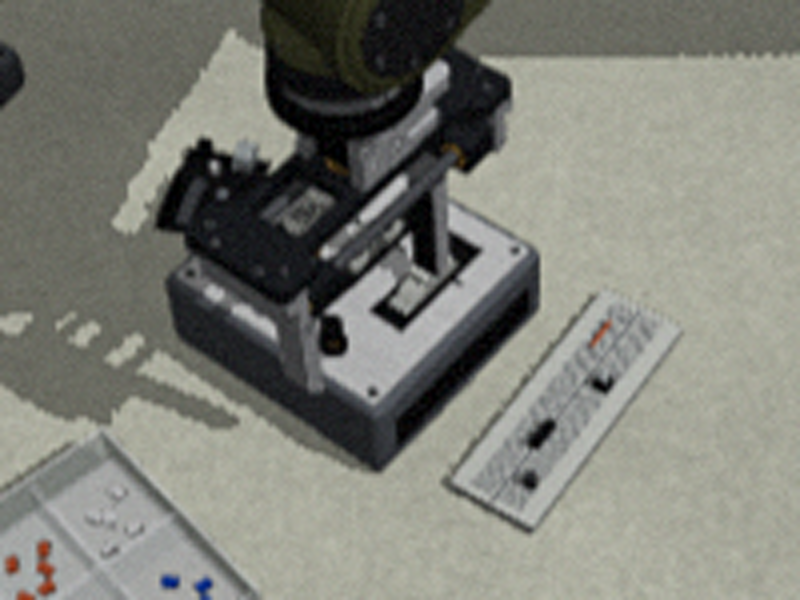

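```bash
sed -i 's/front=(232,255,295,305)/side=(287,255,329,303),corner=(276,286,300,310)/' h.py; python3 -c "
from h import *
track();st('L')
f=grab_frame('wrist');print(screws(f,[(118,233),(384,233)]).round(4))"
```

```text
side [0.517 0.182] 0.92
corner [-0.002 -0.09 ] 0.91
desk_ref [-0.073  0.007] 0.97
bread [0.141 0.   ] 0.87
t 7.55 dx(face) 0.98 lat -0.15 zrel 29.41 mm yaw 0.163 F tool [-0.45 -8.12 -3.77]
[[0.5043 0.029 ]
 [0.6298 0.0499]]
```

Emit:
{"name": "carry_out", "arguments": {"motion": [[0, 0, 0.0005, 0.0015, 0], [0, 0, 0.0005, 0.0015, 0], [0, 0, 0.0005, 0.002, 0], [0, 0, 0.0005, 0.002, 0]]}}

```text
time: 8.1
tool_pos: [0.6118, 0.0204, 0.0708]
tool_rot: [-1.584, 0.001, -1.408]
contact_force: [2.1, 1.4, 0.6]
gripper_width: 1.003
```

```bash
python3 -c "
from h import *
st('L');print(arm.get_obs()['tool_rot'])
f=grab_frame('wrist');print(screws(f,[(105,233),(370,233)]).round(4));cv2.imwrite('pics/w5.png',f['color'])"
```

```text
t 8.10 dx(face) 9.01 lat -0.19 zrel 28.85 mm yaw 0.163 F tool [-1.01 -0.65  2.29]
[-1.58389160e+00  1.34271821e-03 -1.40821300e+00]
[[0.5055 0.0291]
 [0.6363 0.0507]]
```

The wheel has passed its midpoint, since its back ridge now pushes the finger forward. I'll move on 6 mm to clear it, then lift.

Emit:
{"name": "carry_out", "arguments": {"motion": [[0, 0, -0.0005, 0.0025, 0], [0, 0, -0.0003, 0.0025, 0], [0, 0, 0, 0.002, 0], [0, 0, 0, 0.0, 0]]}}

```text
time: 8.65
tool_pos: [0.6188, 0.0215, 0.0704]
tool_rot: [-1.586, 0.002, -1.408]
contact_force: [-0.4, 0.2, -0.4]
gripper_width: 1.001
```

```bash
python3 -c "
from h import *
st('L')"
```

```text
t 8.65 dx(face) 16.03 lat -0.18 zrel 28.42 mm yaw 0.163 F tool [-0.23  0.4  -0.34]
```

Emit:
{"name": "carry_out", "arguments": {"motion": [[0, 0, -0.005, 0, 0], [0, 0, -0.01, 0, 0], [0, 0, -0.005, 0, 0], [0, 0, 0, -0.012, 0], [0, 0, 0, -0.0095, 0], [0, 0, 0, 0, 0]]}}

```text
time: 9.4
tool_pos: [0.5975, 0.0179, 0.0936]
tool_rot: [-1.584, 0.001, -1.408]
contact_force: [0.3, -0.1, 0.6]
gripper_width: 1.002
```

```bash
python3 -c "
from h import *
st('L')
f=grab_frame('wrist');np.save('f6.npy',f,allow_pickle=True);cv2.imwrite('pics/w6.png',cv2.resize(f['color'][200:350,90:410],None,fx=2.5,fy=2.5,interpolation=cv2.INTER_CUBIC))
track()"
```

```text
t 9.40 dx(face) -5.82 lat -0.12 zrel 51.60 mm yaw 0.163 F tool [ 0.17 -0.56  0.22]
side [ 0.414 -0.05 ] 0.96
corner [ 0.289 -0.08 ] 0.94
desk_ref [-0.011 -0.022] 0.96
bread [-0.086  0.104] 0.89
```

View pics/w6.png

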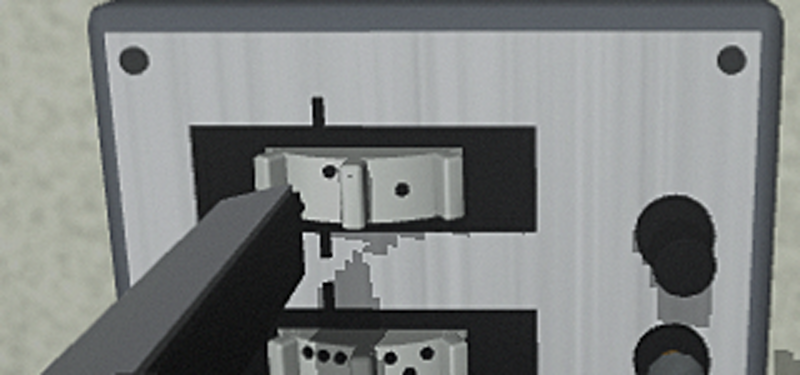

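The left wheel is now on 2: the land with 1 dot has moved to the far side at (402,188) in the crop. I have used 10 pictures, so further checks will be numeric. Next is the box position, using the screws.

```bash
cat >> h.py <<'E'
def boxcheck(f,c=np.array([.577,-.028])):
    """screws predicted from nominal pose, re-measured"""
    N=np.array([[.5036,.0289,.062],[.6287,.0497,.062]]);px=proj(f,N)
    S=screws(f,px.round().astype(int));print("screws shift mm",((S-N[:,:2])*1e3).round(2).tolist());return S
E
python3 -c "
from h import *
for n in 'f1 f2 f3 f6'.split():boxcheck(np.load(n+'.npy',allow_pickle=True).item())
plan([.5971,.0178,.0936],.163,1)"
```

```text
screws shift mm [[0.35, 0.12], [-0.12, 0.02]]
screws shift mm [[-0.19, -0.08], [-0.02, -0.13]]
screws shift mm [[-0.18, 0.01], [-0.11, -0.03]]
screws shift mm [[-0.24, -0.03], [-0.22, -0.04]]
from [0.598  0.018  0.0935] yaw 0.1626
[0, 0.0, -0.0001, -0.0009, -0.0004],
```

The box is unmoved (under 0.25 mm). Second click of the left wheel.

Emit:
{"name": "carry_out", "arguments": {"motion": [[0, 0, 0.006, 0.0023, 0], [0, 0, 0.009, 0, 0], [0, 0, 0.004, 0, 0], [0, 0, 0, 0, 0]]}}

```text
time: 10.0
tool_pos: [0.6003, 0.0184, 0.0722]
tool_rot: [-1.585, 0.001, -1.408]
contact_force: [0.5, -0.8, 0.3]
gripper_width: 1.003
```

```bash
python3 -c "
from h import *
st('L')"
```

```text
t 10.00 dx(face) -2.72 lat -0.15 zrel 30.16 mm yaw 0.163 F tool [ 0.85 -0.34  0.36]
```

Emit:
{"name": "carry_out", "arguments": {"motion": [[0, 0, 0.0007, 0, 0], [0, 0, 0.0006, 0.0003, 0], [0, 0, 0.0006, 0.0006, 0]]}}

```text
time: 10.38
tool_pos: [0.6011, 0.0185, 0.0712]
tool_rot: [-1.586, 0.001, -1.408]
contact_force: [-5.2, 0.2, 8.1]
gripper_width: 1.0
```

Emit:
{"name": "carry_out", "arguments": {"motion": [[0, 0, 0.0005, 0.0007, 0], [0, 0, 0.0005, 0.0007, 0], [0, 0, 0.0005, 0.0007, 0]]}}

```text
time: 10.75
tool_pos: [0.6019, 0.0187, 0.0712]
tool_rot: [-1.589, 0.001, -1.408]
contact_force: [-5.3, -0.3, 7.4]
gripper_width: 1.0
```

Emit:
{"name": "carry_out", "arguments": {"motion": [[0, 0, 0.0005, 0.0007, 0], [0, 0, 0.0005, 0.0007, 0], [0, 0, 0.0005, 0.0008, 0]]}}

```text
time: 11.12
tool_pos: [0.603, 0.0189, 0.0711]
tool_rot: [-1.592, 0.001, -1.408]
contact_force: [-4.2, -1.2, 6.3]
gripper_width: 1.001
```

```bash
python3 -c "
from h import *
st('L')"
```

```text
t 11.12 dx(face) -0.15 lat -0.16 zrel 29.14 mm yaw 0.163 F tool [ 0.53 -6.17 -4.49]
```

Emit:
{"name": "carry_out", "arguments": {"motion": [[0, 0, 0.0006, 0.001, 0], [0, 0, 0.0006, 0.0012, 0], [0, 0, 0.0005, 0.0015, 0], [0, 0, 0.0005, 0.0015, 0], [0, 0, 0.0005, 0.002, 0], [0, 0, 0.0003, 0.002, 0]]}}

```text
time: 11.88
tool_pos: [0.6123, 0.0204, 0.0704]
tool_rot: [-1.591, 0.001, -1.408]
contact_force: [1.6, 0.2, 1.1]
gripper_width: 0.998
```

```bash
python3 -c "
from h import *
st('L')"
```

```text
t 11.88 dx(face) 9.32 lat -0.14 zrel 28.45 mm yaw 0.163 F tool [ 0.02 -1.1   1.59]
```

Snapped over as before. I'll move on, lift, return and check with the wrist camera.

Emit:
{"name": "carry_out", "arguments": {"motion": [[0, 0, -0.0005, 0.0025, 0], [0, 0, -0.0003, 0.0025, 0], [0, 0, 0, 0.002, 0], [0, 0, 0, 0, 0], [0, 0, -0.006, 0, 0], [0, 0, -0.01, 0, 0], [0, 0, -0.005, 0, 0], [0, 0, 0, -0.011, 0], [0, 0, 0, -0.0095, 0], [0, 0, 0, 0, 0]]}}

```text
time: 13.12
tool_pos: [0.5982, 0.018, 0.0936]
tool_rot: [-1.592, 0.001, -1.408]
contact_force: [1.0, -0.7, 0.1]
gripper_width: 1.0
```

```bash
python3 -c "
from h import *
st('L')
f=grab_frame('wrist');boxcheck(f);np.save('f7.npy',f,allow_pickle=True)
print(proj(f,[AX['L']+[0,0,.035]]),'dots on far land:')
g=cv2.cvtColor(f['color'],cv2.COLOR_BGR2GRAY)
# far land (18deg past top): count dark blobs
c=AX['L']+.035*np.array([0,0,1])
ex=np.array([.9867,.1623,0]);ey=np.array([-.1623,.9867,0])
u,v=proj(f,[AX['L']+.030*(np.sin(.314)*ex+np.array([0,0,np.cos(.314)]))])[0].round().astype(int)
w=g[v-10:v+11,u-7:u+9];print(u,v);print((cv2.resize(w,None,fx=1,fy=1)))"
```

```text
t 13.12 dx(face) -5.54 lat -0.09 zrel 51.57 mm yaw 0.163 F tool [ 0.88 -0.15  0.9 ]
screws shift mm [[-0.24, -0.08], [-0.24, -0.08]]
[[229.55738415 279.76368419]] dots on far land:
250 276
[[170 164 168 163 163 166 161 160 159 160 163 117  21  25  29  19]
 [167 168 168 165 167 162 160 159 161 158 160 111  14  29  32  25]
 [169 164 167 165 162 162 164 161 159 161 162 156   8  22  26  22]
 [166 165 166 163 167 165 163 163 161 159 159 163 102  28  21  83]
 [169 164 168 167 166 163 164 161 159 161 160 158 159 157 156 153]
 [168 166 167 165 165 162 162 158 158 160 158 159 158 156 158 155]
 [168 168 167 166 165 164 165 159 161 158 157 158 154 156 152 151]
 [166 168 164 164 165 164 162 159 159 159 159 157 155 153 153 151]
 [167 167 164 165 163 163 163 163 161 160 155 156 156 153 154 152]
 [166 171 165 167 165 165 162 161 161 157 158 157 156 156 152 151]
 [169 169 164 165 164 163 162 162 160 159 156 158 156 154 153 152]
 [165 167 166 166 164 160 164 162 158 159 159 158 154 152 152 150]
 [167 169 167 168 165 163 162 160 160 160 156 155 156 156 152 152]
 [169 166 165 166 167 162 165 161 160 159 158 159 154 155 149 151]
 [181 176 167 165 163 162 163 160 159 158 161 155 153 154 154 152]
 [ 65 138 177 167 165 165 162 164 160 159 158 157 156 154 154 151]
 [ 16  48 185 169 164 162 162 160 160 158 159 158 155 152 155 151]
 [ 24  31 143 174 163 163 162 164 160 160 156 158 156 154 152 153]
 [ 25  34 138 172 163 164 163 163 160 163 159 159 154 153 152 151]
 [ 15  31 177 172 164 163 159 163 161 159 159 157 156 156 153 152]
 [ 90 176 177 169 164 166 165 164 164 162 164 162 164 166 167 164]]
```

The far land shows two diagonal dots (2), so the left wheel dials 3, and the box is unmoved. Third click.

Emit:
{"name": "carry_out", "arguments": {"motion": [[0, 0, 0.006, 0.0021, 0], [0, 0, 0.009, 0, 0], [0, 0, 0.004, 0, 0], [0, 0, 0.0005, 0, 0], [0, 0, 0.0007, 0, 0]]}}

```text
time: 13.8
tool_pos: [0.6003, 0.0185, 0.071]
tool_rot: [-1.593, 0.001, -1.408]
contact_force: [-0.9, 1.0, 2.7]
gripper_width: 1.001
```

Emit:
{"name": "carry_out", "arguments": {"motion": [[0, 0, 0.0006, 0.0003, 0], [0, 0, 0.0006, 0.0006, 0], [0, 0, 0.0006, 0.0007, 0]]}}

```text
time: 14.18
tool_pos: [0.6013, 0.0186, 0.0709]
tool_rot: [-1.594, 0.001, -1.408]
contact_force: [-5.4, -0.2, 8.3]
gripper_width: 0.994
```

Emit:
{"name": "carry_out", "arguments": {"motion": [[0, 0, 0.0005, 0.0007, 0], [0, 0, 0.0005, 0.0007, 0], [0, 0, 0.0005, 0.0007, 0]]}}

```text
time: 14.55
tool_pos: [0.6021, 0.0187, 0.0708]
tool_rot: [-1.597, 0.001, -1.408]
contact_force: [-5.0, 0.1, 6.8]
gripper_width: 0.998
```

```bash
python3 -c "
from h import *
st('L')"
```

```text
t 14.55 dx(face) -1.19 lat -0.13 zrel 28.82 mm yaw 0.163 F tool [-0.88 -6.66 -5.11]
```

Emit:
{"name": "carry_out", "arguments": {"motion": [[0, 0, 0.0006, 0.0007, 0], [0, 0, 0.0006, 0.0007, 0], [0, 0, 0.0006, 0.0008, 0], [0, 0, 0.0006, 0.001, 0]]}}

```text
time: 15.05
tool_pos: [0.6042, 0.0191, 0.0708]
tool_rot: [-1.6, 0.001, -1.408]
contact_force: [-3.8, -1.0, 5.8]
gripper_width: 0.999
```

Emit:
{"name": "carry_out", "arguments": {"motion": [[0, 0, 0.0006, 0.0012, 0], [0, 0, 0.0005, 0.0015, 0], [0, 0, 0.0005, 0.0015, 0], [0, 0, 0.0005, 0.002, 0], [0, 0, 0.0003, 0.002, 0]]}}

```text
time: 15.68
tool_pos: [0.6129, 0.0205, 0.0699]
tool_rot: [-1.598, 0.001, -1.408]
contact_force: [0.8, 0.6, 0.4]
gripper_width: 1.004
```

```bash
python3 -c "
from h import *
st('L')"
```

```text
t 15.68 dx(face) 9.74 lat -0.13 zrel 27.91 mm yaw 0.163 F tool [-0.49 -0.43  0.84]
```

Emit:
{"name": "carry_out", "arguments": {"motion": [[0, 0, -0.0005, 0.0025, 0], [0, 0, -0.0003, 0.0025, 0], [0, 0, 0, 0.0018, 0], [0, 0, 0, 0, 0], [0, 0, -0.006, 0, 0], [0, 0, -0.01, 0, 0], [0, 0, -0.008, 0, 0], [0, 0.01, 0, -0.011, 0], [0, 0.02, 0, -0.0095, 0], [0, 0.012, 0, 0, 0], [0, 0, 0, 0, 0]]}}

```text
time: 17.05
tool_pos: [0.606, -0.0272, 0.0964]
tool_rot: [-1.599, 0.001, -1.409]
contact_force: [0.6, -0.3, 0.3]
gripper_width: 0.997
```

```bash
python3 -c "
from h import *
st('L');st('M')
f=grab_frame('wrist');boxcheck(f);np.save('f8.npy',f,allow_pickle=True)
u,v=proj(f,[AX['L']+[0,0,.033]])[0].round().astype(int);print(u,v)
cv2.imwrite('pics/w8.png',cv2.resize(f['color'][v-40:v+80,u-80:u+80],None,fx=5,fy=5,interpolation=cv2.INTER_CUBIC))"
```

```text
t 17.05 dx(face) -5.54 lat 45.80 zrel 54.40 mm yaw 0.162 F tool [ 0.35 -0.31  0.55]
t 17.05 dx(face) -5.77 lat 3.81 zrel 54.40 mm yaw 0.162 F tool [ 0.35 -0.31  0.55]
screws shift mm [[-0.21, 0.34], [-0.29, 0.26]]
227 188
```

View pics/w8.png

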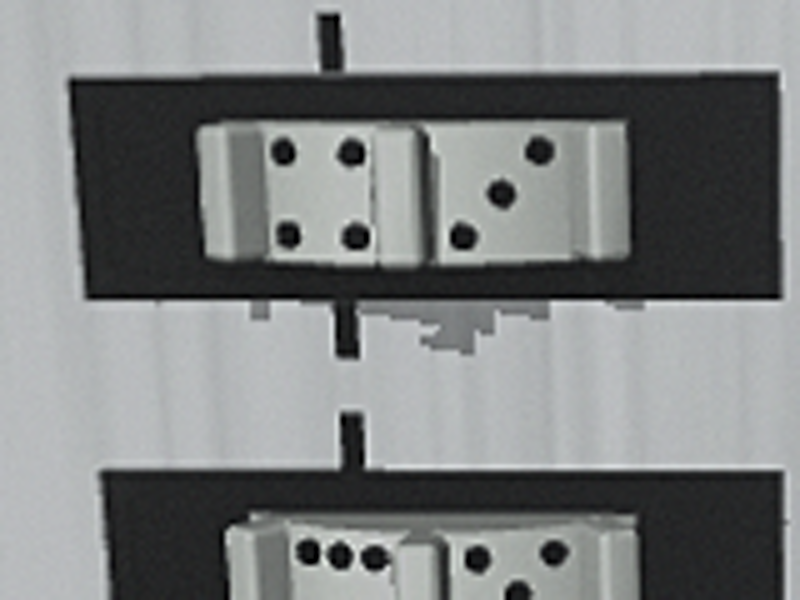

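Left wheel clearly shows 4 and is home, with its ridge square on top and 4 dots level with the index bars. The middle wheel is still on 6. One click on it.

Emit:
{"name": "carry_out", "arguments": {"motion": [[0, -0.0038, 0.006, 0.0024, 0], [0, 0, 0.008, 0, 0], [0, 0, 0.006, 0, 0], [0, 0, 0, 0, 0]]}}

```text
time: 17.6
tool_pos: [0.607, -0.0211, 0.0738]
tool_rot: [-1.6, 0.001, -1.407]
contact_force: [0.4, -0.1, 0.9]
gripper_width: 0.997
```

```bash
python3 -c "
from h import *
st('M')"
```

```text
t 17.60 dx(face) -3.23 lat -1.95 zrel 31.82 mm yaw 0.164 F tool [ 0.19 -0.89  0.34]
```

Emit:
{"name": "carry_out", "arguments": {"motion": [[0, 0.0015, 0.001, 0, 0], [0, 0, 0.0008, 0, 0], [0, 0, 0.0006, 0, 0], [0, 0, 0.0006, 0, 0]]}}

```text
time: 18.1
tool_pos: [0.6075, -0.0227, 0.0712]
tool_rot: [-1.6, 0.001, -1.407]
contact_force: [-0.1, 0.1, 0.4]
gripper_width: 1.003
```

Emit:
{"name": "carry_out", "arguments": {"motion": [[0, 0, 0.0006, 0, 0], [0, 0, 0.0006, 0, 0]]}}

```text
time: 18.35
tool_pos: [0.6076, -0.0228, 0.0706]
tool_rot: [-1.599, 0.001, -1.407]
contact_force: [-2.8, 0.2, 7.6]
gripper_width: 0.997
```

Emit:
{"name": "carry_out", "arguments": {"motion": [[0, 0, 0.0006, 0.0003, 0], [0, 0, 0.0006, 0.0006, 0]]}}

```text
time: 18.6
tool_pos: [0.6081, -0.0227, 0.0705]
tool_rot: [-1.6, 0.001, -1.407]
contact_force: [-5.5, -0.8, 9.1]
gripper_width: 1.003
```

```bash
python3 -c "
from h import *
st('M')"
```

```text
t 18.60 dx(face) -2.27 lat -0.23 zrel 28.54 mm yaw 0.164 F tool [-0.08 -8.94 -5.85]
```

Emit:
{"name": "carry_out", "arguments": {"motion": [[0, 0, 0.0005, 0.0007, 0], [0, 0, 0.0005, 0.0007, 0], [0, 0, 0.0005, 0.0007, 0]]}}

```text
time: 18.98
tool_pos: [0.609, -0.0225, 0.0705]
tool_rot: [-1.603, 0.001, -1.407]
contact_force: [-5.6, 0.0, 7.8]
gripper_width: 1.0
```

Emit:
{"name": "carry_out", "arguments": {"motion": [[0, 0, 0.0006, 0.0007, 0], [0, 0, 0.0006, 0.0007, 0], [0, 0, 0.0006, 0.0008, 0]]}}

```text
time: 19.35
tool_pos: [0.6102, -0.0224, 0.0704]
tool_rot: [-1.605, 0.001, -1.407]
contact_force: [-4.3, -0.4, 8.9]
gripper_width: 1.0
```

```bash
python3 -c "
from h import *
st('M')"
```

```text
t 19.35 dx(face) -0.36 lat -0.23 zrel 28.43 mm yaw 0.164 F tool [-0.35 -8.73 -4.61]
```

Emit:
{"name": "carry_out", "arguments": {"motion": [[0, 0, 0.0006, 0.001, 0], [0, 0, 0.0006, 0.0012, 0], [0, 0, 0.0005, 0.0015, 0], [0, 0, 0.0005, 0.0015, 0], [0, 0, 0.0005, 0.002, 0], [0, 0, 0.0003, 0.002, 0]]}}

```text
time: 20.1
tool_pos: [0.6193, -0.0208, 0.0697]
tool_rot: [-1.605, 0.001, -1.407]
contact_force: [1.0, 0.4, 1.3]
gripper_width: 1.003
```

```bash
python3 -c "
from h import *
st('M')"
```

```text
t 20.10 dx(face) 8.87 lat -0.26 zrel 27.69 mm yaw 0.164 F tool [-0.22 -1.36  0.95]
```

Snapped over. I'll advance clear, lift well up and back, and look.

Emit:
{"name": "carry_out", "arguments": {"motion": [[0, 0, -0.0005, 0.0025, 0], [0, 0, -0.0003, 0.0025, 0], [0, 0, 0, 0.002, 0], [0, 0, 0, 0, 0], [0, 0, -0.006, 0, 0], [0, 0, -0.01, 0, 0], [0, 0, -0.03, 0, 0], [0, 0, -0.05, -0.02, 0], [0, 0, -0.05, -0.04, 0], [0, 0, -0.015, -0.02, 0], [0, 0, 0, 0, 0], [0, 0, 0, 0, 0]]}}

```text
time: 21.6
tool_pos: [0.553, -0.0319, 0.2404]
tool_rot: [-1.603, -0.0, -1.407]
contact_force: [0.0, -0.0, -0.8]
gripper_width: 0.998
```

```bash
python3 -c "
from h import *
st('M')
f=grab_frame('wrist');boxcheck(f);np.save('f9.npy',f,allow_pickle=True)
u,v=proj(f,[AX['M']+[0,0,.033]])[0].round().astype(int);print(u,v)
cv2.imwrite('pics/w9.png',cv2.resize(f['color'][v-75:v+75,u-90:u+90],None,fx=4,fy=4,interpolation=cv2.INTER_CUBIC))
track()"
```

```text
t 21.60 dx(face) -63.75 lat -0.10 zrel 198.39 mm yaw 0.164 F tool [0.01 0.81 0.07]
screws shift mm [[0.28, 0.12], [-0.17, 0.05]]
330 226
side [ 0.602 -0.047] 1.04
corner [0.402 0.304] 0.93
desk_ref [-0.039  0.034] 0.92
bread [0.014 0.153] 0.93
```

View pics/w9.png

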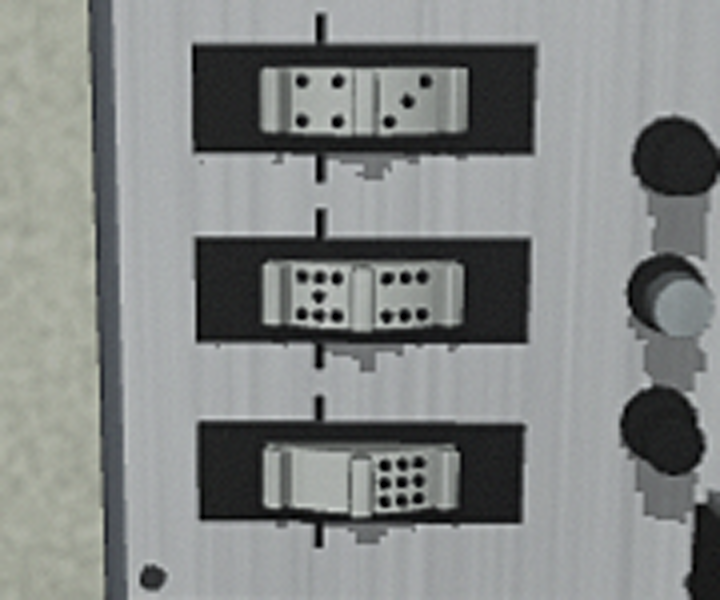

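The picture shows 4, 7 and 0 (blank) level with the index bars, with ridges square on top. The screws sit within 0.1 mm of the first look from the same pose.

```bash
python3 -c "
from rig import arm
print(arm.finish_job())"
```

```text
the job is handed in; nothing more can be done
None
```

The box now reads 470, and I handed the job in at about 22 s of the 72 s allowed. I rolled the left wheel up first, three clicks from 1 to 4. Then I rolled the middle wheel up one click from 6 to 7, and never touched the right wheel. Each click was a push with one fingertip at a ridge, while pressing down about 6–15 N to hold the box.

- **Digits:** the last wrist picture shows 4, 7 and 0 level with the index bars, each with a ridge square on top. The gripper is clear, about 0.24 m up.
- **Box position:** two panel screws seen from nearly the same pose before and after agree within 0.1 mm.
- **Disagreements:**
  - While the arm was pressing during the first click, the wrist camera showed about 1 mm of box movement. It was gone once unloaded, so I took it as arm flex.
  - The coarse scene-camera comparison of the box read shifts of up to 0.6 px against the first picture. They did not match a slide along the push, and I put them down to changed shadows.
- **Surroundings:** I only tracked the breadboard, which stayed within about 0.15 px. I did not measure the other objects, but the arm did not go near them.
- **Tool tilt:** the tool tilted about 0.03 rad over the presses, with no effect on the result.

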